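# Return a baguette board under the dispenser arm

### The job

One long cardboard baguette board has been left lying on the bench. Put it back in the dispenser that holds the boards of its own length: flat on top of the pile, pushed fully home against the back stop, with the weighted arm resting down on it. Keep the pile in the dispenser neat and leave everything else on the bench as it is.

Things in the scene. Friction and masses are not known exactly. Their poses are not given: they have to be found in the camera images.
- loose_board_center (a point): Centre (half-way up) of the loose board: stiff corrugated cardboard, 180 long (its x axis), 60 wide (y), 8 mm thick, about 20 g, lying flat on the bench, same at both ends and both faces.
- rack_long: Dispenser for the 180 mm boards: a stainless holder fixed to the bench, open in front. Origin: centre of its pile, at bench level; x axis points from the open front to the back stop, z up. Base plate 80 mm wide, its top 8 mm above the bench, from x = -55 mm to the back stop, so the pile overhangs its front by 35 mm.
- rack_long_home (a point): Where the centre of the added board belongs: 36 mm above the bench, centred over the pile; axes as the dispenser's. The pile's top lies 4 mm below this point, 32 mm above the bench.
- rack_long_stop (a point): Face of the back stop, 90 mm behind the home point and at its height: a steel plate 74 mm wide, top 51 mm above the bench. A board is fully home when its back end touches it.
- rack_long_mouth (a point): Middle of the mouth between the side cheeks, 7 mm behind the home point. Cheeks: 68 mm apart inside, 50 mm high, from dispenser x = +22 mm back to the stop, with flared lead-ins (78 mm apart at the mouth) from x = +7 mm. In front of the mouth the pile's sides are open.
- presser_long: Weighted arm of the long dispenser: stainless strip 20 mm wide with a bar weight across it (18 mm diameter, 44 mm long), about 160 g. Origin on its hinge pin (along y, at dispenser x = +100 mm, 60 mm up); x axis points back. It swings up freely and presses with 1 to 1.6 N. Lifted past 100 degrees it leans back and stays open (stop at 115); else it falls shut.
- presser_long_foot (a point): Underside of the arm's rounded foot (24 mm wide), which rests on the pile 125 mm in front of the hinge, at dispenser x = -25 mm. In front of it the toe turns up at 27 degrees, so that a board pushed in level just above the pile lifts the arm and slides under the foot; that takes only a few newtons.
- presser_long_toe (a point): Rolled front edge of the arm's turned-up toe, on its middle line: with the arm down on the pile of three, at dispenser x = -66 mm, 54 mm above the bench. Can be pinched (22 mm across y) or hooked from below and lifted.
- pile_top_center (a point): Centre of the top board of the pile of three in the long dispenser (each 180 x 60 x 8 mm, loose, home against the back stop), under the arm's foot.
- pile_mid_center (a point): Centre of the middle board of that pile.
- pile_low_center (a point): Centre of the lowest board of that pile, lying on the base plate.
- rack_short: The other dispenser, same build but for 110 mm boards: origin as the long one's, back stop at x = +55 mm, hinge at x = +65 mm and 60 mm up. Its pile of three short boards and its arm are not part of the job.
- short_top_center (a point): Centre of the top 110 x 60 x 8 mm board in the short dispenser, to be left alone.
- sauce_a: Brown squeeze bottle, 54 mm diameter, 194 mm tall; origin at the centre of its base. Leave alone.
- sauce_b: Yellow squeeze bottle, 48 mm diameter, 155 mm tall; origin at the centre of its base. Leave alone.
- dredger: Stainless shaker, 46 mm diameter, 80 mm tall; origin at the centre of its base. Leave alone.
- spice_jar: Jar with a black cap, 40 mm diameter, 75 mm tall; origin at the centre of its base. Leave alone.
- tongs: Steel serving tongs, about 230 mm long (its x axis), 22 mm high; origin at bench level in the middle. Leave alone.
Things that resemble listed ones, but are neither listed nor needed, are in the scene too. Leave any green or orange look-alike of the part that bears loose_board_center alone.

How it is judged:
By the outcome, as a careful person would: the job done as asked, in the order asked, and still so for the second after the job is handed in, with the robot touching nothing.
It also fails if it takes over 56 s, if anything falls off the work surface, if the arm or the gripper's body presses on something with over 40 N, if the wrist force passes 120 N, or if a joint passes its speed limit or range.

### The arm

A 6-joint arm with a two-finger parallel gripper is mounted at the origin on the work surface. World frame = base frame: x ahead of the robot, y to its left, z up, the work surface at z = 0. Lengths are in m, angles in degrees, forces in N, time in s.
With the tool pointing down it reaches from about 0.375 to 0.75 m from the base axis. Payload 9 kg.
Tool frame: the origin (TCP) lies where the fingers leave the gripper's body, on its centre line; the fingertips stand 73 mm ahead of it and the grasp point (between the pads) lies 54 mm ahead of it (robot.tip_reach is the distance from the TCP to the fingertips, in m); z points along the fingers, y is the direction in which the jaws open and shut (so a half turn about z gives the same grasp; the last joint's range is limited). The gripper opens to 85 mm and grips with 20 to 120 N. Pads are 22 mm wide; open, the fingers measure 114 mm over their backs; the gripper's body (76 mm by 85 mm) begins 54 mm behind the grasp point. The pads swing forward as they close: fully open they stand 13 mm farther back than shut.
Start: joints at [-87.588, 5.964, 5.575, 89.605, 0, 77.527], TCP at [0.154, -0.58, 0.304] pointing down, gripper open.
Joint ranges: [-171.21, 171.21], [-48.23, 106.86], [-62.78, 66.21], [-105.2, 120.99], [-86.42, 89.51], [-180, 180]. Speed limits (degrees/s): [127.2, 127.2, 147.25, 180, 180, 180].

### API

Orientations are given as [roll, pitch, yaw] about the fixed x, y, z axes, in that order (R = Rz(yaw) Ry(pitch) Rx(roll)).
In Python, from plant import robot gives the robot as it stands. Calls block until the motion is done:
- robot.move_pose(position, orientation): joint-space move of the TCP to a pose.
- robot.line_to(position, vel=0.15, rotation=None, guard=None): straight line of the TCP; rotation=None keeps the orientation; vel is the mean speed in m/s. With guard (N) it stops when the force on the tool has changed by that much, and returns True; else False.
- robot.goto_joints(angles): joint-space move.
- robot.set_gripper(opening): finger opening in m; the grip force is fixed at half the most; returns when the fingers have stopped.
- robot.pause(seconds).
- robot.ik(position, orientation): joint angles nearest the present ones, or None.
- robot.observe(): the state.
- robot.grab_frame(name): name is "side" or "top" or "wrist"; returns the picture (420x560x3 uint8, blue, green, red); there is no depth.
- robot.get_calibration(name): a dict with "vertical_fov" (degrees; the focal length in pixels is half the picture's height over the tangent of half this angle, whatever the lens; pixels are square), "cx", "cy" (the principal point, pixels), "k1" (the pictures are not rectified: a ray, as slopes to the right and down, at radius r is drawn at 1 + k1 r^2 times it, then the intrinsics apply), "rvec" (rotation vector, rad) and "tvec" (3), from world to camera coordinates, as OpenCV has them. Camera axes: x right, y down, z forward; pixel columns grow to the right and rows downward; lengths in m; the calibration is good to about 2 mm. A picture is of the moment at which its call begins: read the wrist's pose just before it. get_calibration takes no time and is no camera call; for the wrist camera it gives the pose at the moment of the call.
A pose or a line that the arm cannot do raises robot.IKError and nothing moves.
- robot.job_done(): hands the job in, once; it reports no verdict.
The state is a dict: "time": time; "q": joint angles; "qvel": joint speeds; "joint_torque": joint torques, N m; "tool_pos": TCP position; "tcp_rot": TCP orientation; "ft_force": force on the tool from outside, world axes, zero at the start; "torque": the same for the moment, N m; "gripper_width": finger opening in m.
Only numpy, scipy, OpenCV 4.12 (cv2) and the standard library are available. Lean on these libraries where they do the work, as an engineer would, in place of code of your own. Each camera call takes 0.05 s, during which the arm holds its last target.

## Working session

There is one attempt and no reset: what is moved stays moved. The work goes in short steps, each a Python script; the robot and the scene stay as the last script left them, time stands still between calls to the robot, and variables do not carry over. Pictures are saved under pics/ and viewed, and the job is handed in when it is done.

```bash
ls; mkdir -p pics; python3 - <<'E'
from plant import robot
import cv2
for n in("side","top","wrist"):
    cv2.imwrite(f"pics/{n}0.png",robot.grab_frame(n)); print(n,robot.get_calibration(n))
print(robot.observe())
E
```

```text
pics
side {'vertical_fov': 43.715935147421405, 'cx': 280.5638199061602, 'cy': 211.39169363613038, 'k1': -0.20411655404476725, 'rvec': array([ 0.37843146, -2.74190037,  1.19072066]), 'tvec': array([0.45824028, 0.19358998, 1.10612995])}
top {'vertical_fov': 54.230665887804, 'cx': 279.45600607087647, 'cy': 208.59651256956948, 'k1': -0.0549625604790974, 'rvec': array([ 2.15762558, -2.11514009,  0.19839276]), 'tvec': array([-0.10985031,  0.49650292,  0.9429013 ])}
wrist {'vertical_fov': 69.0960825446329, 'cx': 279.43445017200895, 'cy': 208.17819842675456, 'k1': 0.009935019351700457, 'rvec': array([-2.31299006,  1.77955358,  0.24112083]), 'tvec': array([-0.60072218, -0.03356717,  0.37933466])}
{'time': 0.15, 'q': array([-8.75875739e+01,  5.99064320e+00,  5.53913692e+00,  8.96039958e+01,
       -3.92331528e-04,  7.75255561e+01]), 'qvel': array([ 0.01830453, -0.06436126,  0.09060431,  0.03570784, -0.00076449,
       -0.09220656]), 'joint_torque': array([ 3.22498199e-03, -5.57356954e+01,  5.04006636e+01,  1.24847802e-02,
       -3.45680055e-04, -2.53513230e-05]), 'tool_pos': array([ 0.15413556, -0.57969056,  0.3033198 ]), 'tcp_rot': array([-1.79945723e+02, -1.16056121e-02,  1.48868647e+01]), 'ft_force': array([ 0.07634471, -0.17996893, -0.25962834]), 'torque': array([ 0.04831293,  0.00487926, -0.0316158 ]), 'gripper_width': 0.08539885854971285}
```

View pics/top0.png

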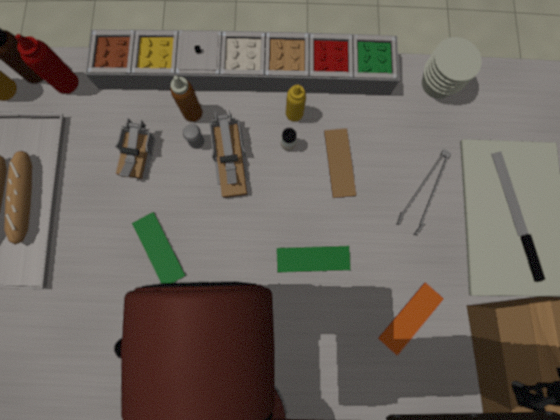

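View pics/side0.png

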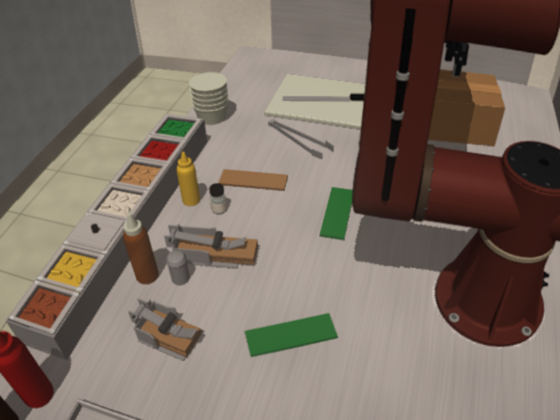

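View pics/wrist0.png

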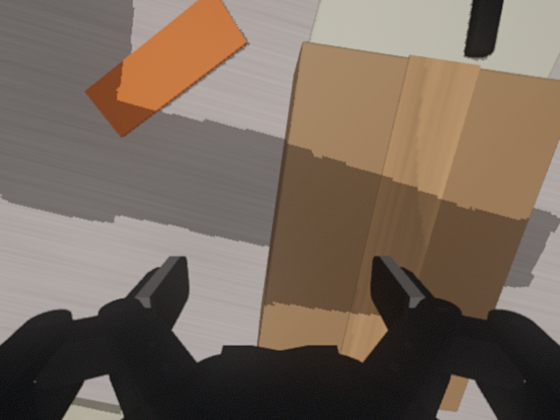

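```bash
cat > h.py <<'E'
import numpy as np,cv2
def ray(c,u,v):
    f=210/np.tan(np.radians(c['vertical_fov']/2)); d=np.array([(u-c['cx'])/f,(v-c['cy'])/f]); x=d.copy()
    for _ in range(20): x=d/(1+c['k1']*(x@x))
    R=cv2.Rodrigues(c['rvec'])[0]; o=-R.T@c['tvec']; return o,R.T@np.r_[x,1]
def atz(c,u,v,z):
    o,d=ray(c,u,v); return o+d*(z-o[2])/d[2]
def proj(c,P):
    f=210/np.tan(np.radians(c['vertical_fov']/2)); R=cv2.Rodrigues(c['rvec'])[0]
    p=R@np.asarray(P,float)+c['tvec']; x=p[:2]/p[2]; x=x*(1+c['k1']*(x@x)); return x*f+[c['cx'],c['cy']]
def crop(im,x,y,w,h,s): return cv2.resize(im[y:y+h,x:x+w],None,fx=s,fy=s,interpolation=cv2.INTER_CUBIC)
E
python3 - <<'E'
from h import *
t=cv2.imread('pics/top0.png')
cv2.imwrite('pics/t_crop.png',crop(t,200,105,80,100,6)); cv2.imwrite('pics/t_crop2.png',crop(t,310,115,60,90,6))
E
```

```text
(no output)
```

View pics/t_crop.png

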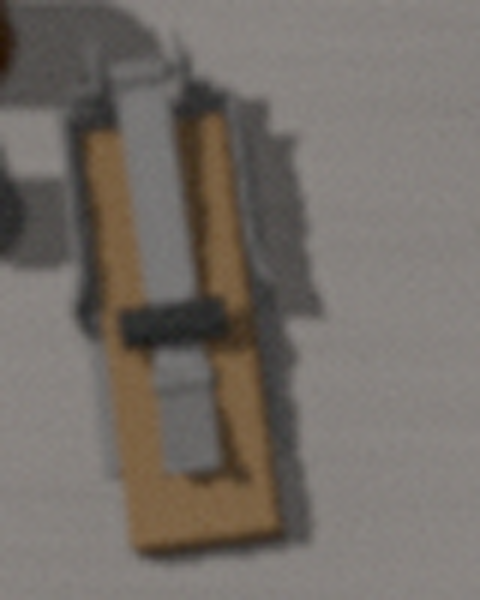

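View pics/t_crop2.png

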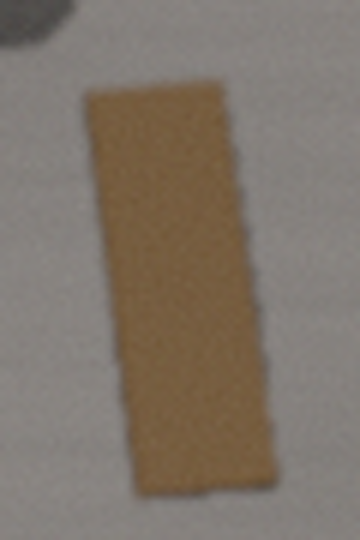

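```bash
python3 - <<'E'
from h import *
from plant import robot
c=robot.get_calibration('top')
L=[(310+a/6,115+b/6) for a,b in [(88,93),(220,83),(276,486),(138,494)]]
P=[(200+a/6,105+b/6) for a,b in [(84,130),(220,112),(282,528),(134,541)]]
for n,Q,z in(("loose",L,.008),("pile",P,.032)):
    w=np.array([atz(c,u,v,z) for u,v in Q]); print(n,w.round(4).tolist())
    cen=w.mean(0); d=(w[0]+w[1]-w[2]-w[3])/2; print(cen.round(4),np.linalg.norm(d),np.linalg.norm(w[0]-w[1]),np.linalg.norm(w[2]-w[3]),np.degrees(np.arctan2(d[1],d[0])))
print(atz(c,151+0,150,0.03))
E
```

```text
loose [[0.7128, -0.2137, 0.008], [0.7189, -0.271, 0.008], [0.5411, -0.2926, 0.008], [0.5364, -0.2344, 0.008]]
[ 0.6273 -0.2529  0.008 ] 0.1782930188749921 0.057675007853003474 0.05839083307155619 6.811340278837629
pile [[0.7073, 0.0692, 0.032], [0.7165, 0.0123, 0.032], [0.5378, -0.0199, 0.032], [0.5311, 0.0403, 0.032]]
[0.6231 0.0255 0.032 ] 0.1800876468371676 0.0577005768266447 0.06054015241241335 9.754895737959902
[0.64337438 0.22484191 0.03      ]
```

```bash
python3 - <<'E'
from h import *
from plant import robot
c=robot.get_calibration('wrist');R=cv2.Rodrigues(c['rvec'])[0]; print('cam',-R.T@c['tvec'],'fwd',R[2],'right',R[0], robot.tip_reach)
for p,y in (((.578,-.259,.2),6.8),((.578,-.259,.08),6.8),((.391,-.014,.11),9.75),((.391,-.014,.16),9.75),((.574,.017,.11),9.75),((.45,-.004,.3),9.75)):
  for k in(0,180): print(p,robot.ik(p,[180,0,y-k]))
E
```

```text
cam [ 0.22029702 -0.5630496   0.37461053] fwd [-0.25725266 -0.06826342 -0.96393007] right [ 2.56337382e-01 -9.66587370e-01  4.05428964e-05] 0.0726
(0.578, -0.259, 0.2) [-35.94413102  12.0748539    1.47467077  79.39981687   0.
 137.25586898]
(0.578, -0.259, 0.2) [-35.94413102  12.0748539    1.47467077  79.39981687   0.
 -42.74413102]
(0.578, -0.259, 0.08) [-35.94413102  16.29713349  -6.40254479  67.30032172   0.
 137.25586898]
(0.578, -0.259, 0.08) [-35.94413102  16.29713349  -6.40254479  67.30032172   0.
 -42.74413102]
(0.391, -0.014, 0.11) [-21.39502697 -30.84974679 -46.67086903  74.17887776   0.
 148.85497303]
(0.391, -0.014, 0.11) [-21.39502697 -30.84974679 -46.67086903  74.17887776   0.
 -31.14502697]
(0.391, -0.014, 0.16) [-21.39502697 -32.43463635 -42.50033479  79.93430156   0.
 148.85497303]
(0.391, -0.014, 0.16) [-21.39502697 -32.43463635 -42.50033479  79.93430156   0.
 -31.14502697]
(0.574, 0.017, 0.11) [-11.34674527   4.87463592 -15.90759741  69.21776667   0.
 158.90325473]
(0.574, 0.017, 0.11) [-11.34674527   4.87463592 -15.90759741  69.21776667   0.
 -21.09674527]
(0.45, -0.004, 0.3) [-17.24685847 -20.56762364 -19.3187636   91.24886005   0.
 153.00314153]
(0.45, -0.004, 0.3) [-17.24685847 -20.56762364 -19.3187636   91.24886005   0.
 -26.99685847]
```

```bash
python3 - <<'E'
from h import *
from plant import robot
import pickle
robot.move_pose([.50,.004,.30],[180,0,9.75-180])
robot.pause(.2); c=robot.get_calibration('wrist'); im=robot.grab_frame('wrist'); cv2.imwrite('pics/w1.png',im)
pickle.dump(c,open('w1.pkl','wb'))
robot.move_pose([.53,-.262,.25],[180,0,6.8-180])
robot.pause(.2); c=robot.get_calibration('wrist'); im=robot.grab_frame('wrist'); cv2.imwrite('pics/w2.png',im)
pickle.dump(c,open('w2.pkl','wb'))
o=robot.observe();print(o['time'],o['tool_pos'],o['tcp_rot'],o['ft_force'])
E
```

```text
4.1167 [ 0.53040186 -0.26093714  0.25049977] [-1.79977586e+02  3.07378682e-02 -1.73105470e+02] [ 0.57568649 -0.45825343  0.16791484]
```

View pics/w1.png

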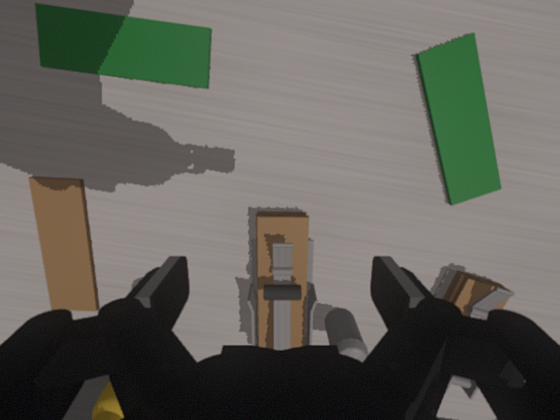

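View pics/w2.png

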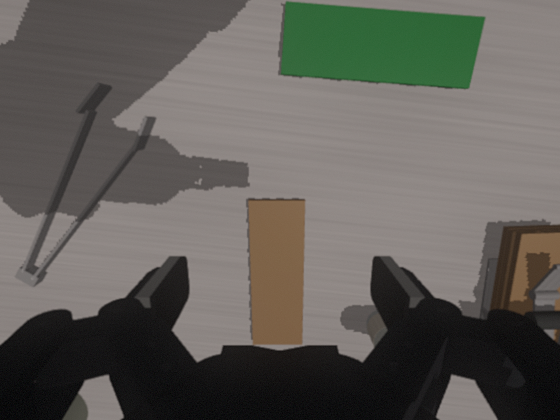

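```bash
python3 - <<'E'
from h import *
cv2.imwrite('pics/w1c.png',crop(cv2.imread('pics/w1.png'),235,200,95,150,4))
cv2.imwrite('pics/w2c.png',crop(cv2.imread('pics/w2.png'),230,190,95,150,4))
E
```

```text
(no output)
```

View pics/w1c.png

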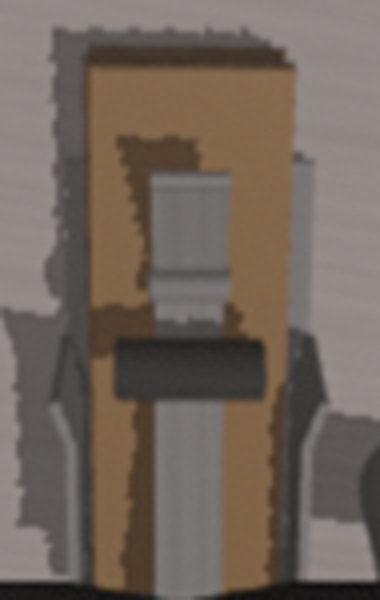

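View pics/w2c.png

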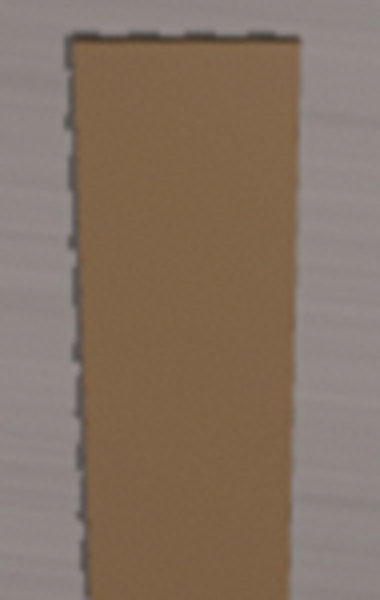

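```bash
python3 - <<'E'
from h import *
import pickle
for n,off,z,pts in (('w1',(235,200),.032,[(89,66),(294,68),(92,570),(290,380)]),('w2',(230,190),.008,[(74,42),(299,41),(91,590),(289,590)])):
    c=pickle.load(open(n+'.pkl','rb'))
    w=[atz(c,off[0]+(a-0)/4,off[1]+b/4,z) for a,b in pts]
    print(n,np.round(w,4).tolist())
    a=lambda d:np.degrees(np.arctan2(d[1],d[0]))
    print('mid front',(w[0]+w[1])/2,np.linalg.norm(w[0]-w[1]),a(w[2]-w[0]),a(w[3]-w[1]),a(w[0]-w[1]))
    if n=='w1':
        t=[atz(c,off[0]+a/4,off[1]+b/4,.054) for a,b in((150,174),(231,172))]; print('toe',t, (t[0]+t[1])/2)
        t=[atz(c,off[0]+a/4,off[1]+b/4,.06) for a,b in((115,370),(265,370))]; print('bar',(t[0]+t[1])/2, np.linalg.norm(t[0]-t[1]))
        t=[atz(c,off[0]+a/4,off[1]+b/4,.05) for a,b in((60,405),(75,570),(318,405),(303,570))]; print('cheek',np.round(t,4))
E
```

```text
w1 [[0.5417, -0.0167, 0.032], [0.5323, 0.0422, 0.032], [0.7129, 0.0101, 0.032], [0.6329, 0.0607, 0.032]]
mid front [0.53697453 0.01274881 0.032     ] 0.05966000550860046 8.883084302487294 10.413791956255366 -80.9079844894204
toe [array([0.56302081, 0.00528481, 0.054     ]), array([0.55863087, 0.02745532, 0.054     ])] [0.56082584 0.01637007 0.054     ]
bar [0.61816255 0.02609462 0.06      ] 0.04302888315797491
cheek [[ 0.6422 -0.0091  0.05  ]
 [ 0.699   0.0038  0.05  ]
 [ 0.6292  0.0669  0.05  ]
 [ 0.687   0.0738  0.05  ]]
w2 [[0.5467, -0.2931, 0.008], [0.5393, -0.2339, 0.008], [0.7165, -0.2721, 0.008], [0.7093, -0.2126, 0.008]]
mid front [ 0.54301167 -0.2634894   0.008     ] 0.059686007048309765 7.04876743123743 7.127220676996015 -82.84533803294951
```

```bash
python3 - <<'E'
from h import *
from plant import robot
import pickle
r=[180,0,6.95-180]
x,y=.5819,-.2588
robot.move_pose([x,y,.11],r); robot.set_gripper(.072)
print('w',robot.observe()['gripper_width'])
robot.line_to([x,y,.080],vel=.1)
g=robot.line_to([x,y,.056],vel=.02,guard=3); o=robot.observe(); print(g,o['tool_pos'],o['ft_force'])
robot.line_to([x,y,o['tool_pos'][2]+.0035],vel=.03)
robot.set_gripper(.055); o=robot.observe(); print(o['gripper_width'],o['tool_pos'],o['ft_force'],o['time'])
cv2.imwrite('pics/s3.png',robot.grab_frame('side'))
robot.line_to([x,y,.12],vel=.1); o=robot.observe(); print(o['gripper_width'],o['tool_pos'],o['ft_force'],o['time'])
cv2.imwrite('pics/s4.png',robot.grab_frame('side'))
c=robot.get_calibration('wrist'); cv2.imwrite('pics/w4.png',robot.grab_frame('wrist')); pickle.dump(c,open('w4.pkl','wb'))
E
```

```text
w 0.07208838714980222
True [ 0.58180472 -0.25873649  0.06432926] [-0.64365975  1.3288334   6.5829811 ]
0.058001667777709986 [ 0.58216032 -0.25905013  0.06823799] [0.31308537 0.30444086 4.09971941] 6.8583
0.0578855191820499 [ 0.58172594 -0.25866369  0.11956232] [-0.4263523   0.12819282 -0.42633711] 7.5833
```

View pics/s4.png

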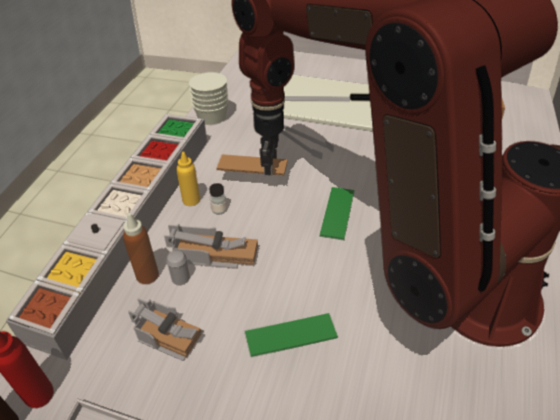

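View pics/w4.png

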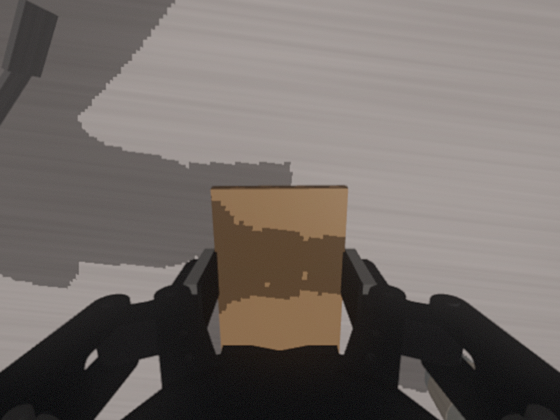

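```bash
python3 - <<'E'
from h import *
import pickle
cv2.imwrite('pics/w4c.png',crop(cv2.imread('pics/w4.png'),200,175,160,60,5))
cv2.imwrite('pics/s4c.png',crop(cv2.imread('pics/s4.png'),205,135,95,50,8))
c=pickle.load(open('w4.pkl','rb'))
for z in(.05,.0594,.066):
  a,b=atz(c,211.5,187,z),atz(c,347.5,187,z); print(z,np.linalg.norm(a-b),(a+b)/2,np.degrees(np.arctan2(*(b-a)[[0,1]])))
E
```

```text
0.05 0.06377164211649486 [ 0.54346718 -0.26390965  0.05      ] -6.905840520506864
0.0594 0.05950614109230128 [ 0.54156146 -0.26415299  0.0594    ] -6.905840520506896
0.066 0.05651121484127173 [ 0.5402234  -0.26432385  0.066     ] -6.905840520506857
```

View pics/w4c.png

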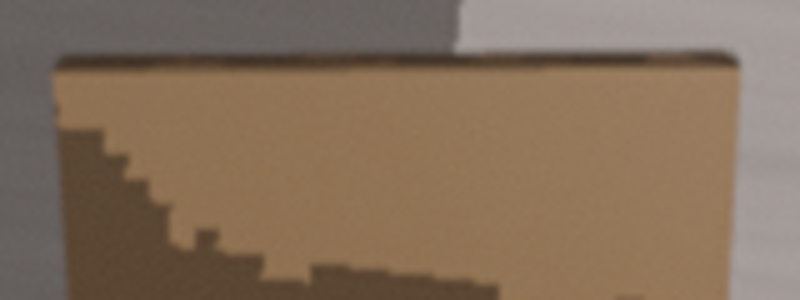

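View pics/s4c.png

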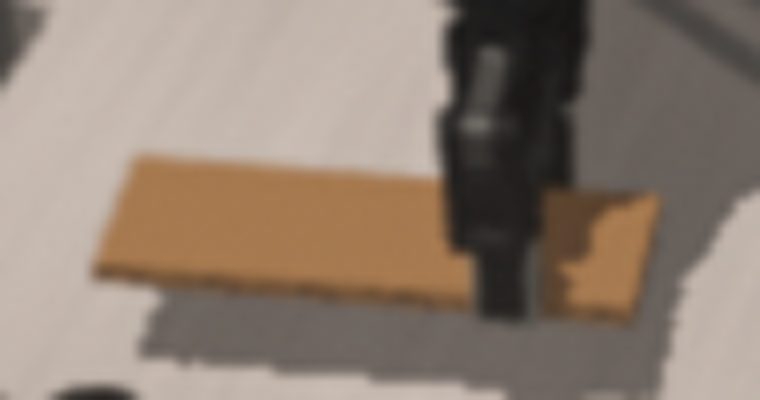

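```bash
python3 - <<'E'
from h import *
from plant import robot
robot.line_to([.5819,-.2588,.15],vel=.15)
robot.line_to([.42,-.2588,.2],vel=.2)
u=np.array([np.cos(np.radians(9.6)),np.sin(np.radians(9.6)),0]); r=[180,0,9.6-180]
H=np.array([.5770,.0195,.1018]); S=H-.185*u
robot.move_pose(S+[0,0,.08],r); robot.line_to(S,vel=.1)
robot.pause(.2); o=robot.observe(); print(S,o['tool_pos'],o['tcp_rot'],o['ft_force'],o['time'])
cv2.imwrite('pics/s5.png',robot.grab_frame('side')); cv2.imwrite('pics/t5.png',robot.grab_frame('top'))
E
```

```text
[ 0.39459073 -0.01135222  0.1018    ] [ 0.39498159 -0.01149983  0.10240995] [-1.79968379e+02  5.40948515e-02 -1.70399192e+02] [ 0.14851652  0.13418914 -0.0489683 ] 11.1667
```

View pics/s5.png

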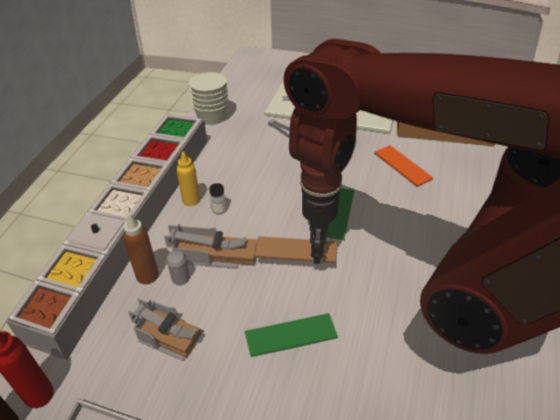

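View pics/t5.png

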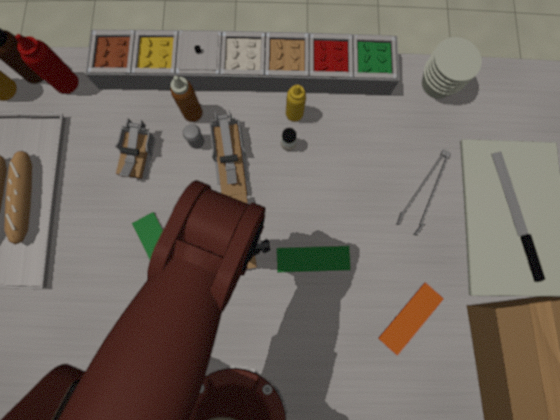

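```bash
python3 - <<'E'
from h import *
cv2.imwrite('pics/s5c.png',crop(cv2.imread('pics/s5.png'),160,215,190,65,4))
E
```

```text
(no output)
```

View pics/s5c.png

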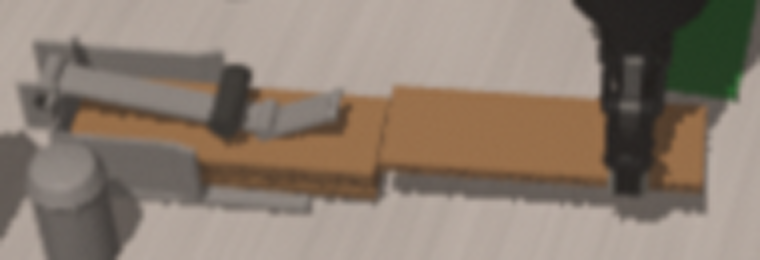

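```bash
python3 - <<'E'
from h import *
from plant import robot
u=np.array([np.cos(np.radians(9.6)),np.sin(np.radians(9.6)),0])
H=np.array([.5770,.0195,.1018])
for d,gd in ((.155,3),(.10,12)):
    g=robot.line_to(H-d*u,vel=.06,guard=gd); o=robot.observe(); print(d,g,(o['tool_pos']-H)@u,o['tool_pos'][2],o['ft_force'],o['gripper_width'],o['time'])
    im=robot.grab_frame('side'); cv2.imwrite(f'pics/s6_{d}.png',crop(im,160,205,190,75,4))
    if g: break
E
```

```text
0.155 False -0.15527582867285183 0.10162545737595174 [-1.67708442 -0.21468808 -0.67182578] 0.05802610747878304 11.9167
0.1 False -0.09991852010115541 0.1019246640497343 [-0.51790015  0.73751147 -1.2585046 ] 0.05811388318800713 13.0333
```

```bash
ls pics
```

```text
s3.png
s4.png
s4c.png
s5.png
s5c.png
s6_0.1.png
s6_0.155.png
side0.png
t5.png
t_crop.png
t_crop2.png
top0.png
w1.png
w1c.png
w2.png
w2c.png
w4.png
w4c.png
wrist0.png
```

View pics/s6_0.1.png

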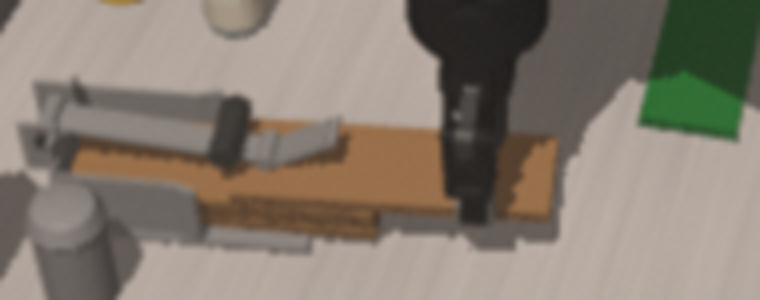

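```bash
python3 - <<'E'
from h import *
from plant import robot
u=np.array([np.cos(np.radians(9.6)),np.sin(np.radians(9.6)),0])
H=np.array([.5770,.0195,.1012])
for d,gd in ((.07,8),(.04,8),(.01,8)):
    g=robot.line_to(H-d*u,vel=.05,guard=gd); o=robot.observe(); print(d,g,(o['tool_pos']-H)@u,o['tool_pos'][2],o['ft_force'],o['gripper_width'],o['time'])
    if g: break
im=robot.grab_frame('side'); cv2.imwrite(f'pics/s7.png',crop(im,140,205,190,75,4))
c=robot.get_calibration('wrist');cv2.imwrite('pics/w7.png',robot.grab_frame('wrist'))
E
```

```text
0.07 False -0.06977840474818643 0.10127945877017591 [ 0.94574446 -0.01868205 -1.5184937 ] 0.058127129931746374 13.8333
0.04 False -0.039773305456727706 0.10125640531139565 [ 0.56757758  0.58902151 -2.02247795] 0.05813621635967003 14.5833
0.01 False -0.009782139090673218 0.1012624035146265 [ 1.07370088 -0.38328548 -2.45507192] 0.058172265378357145 15.3333
```

View pics/s7.png

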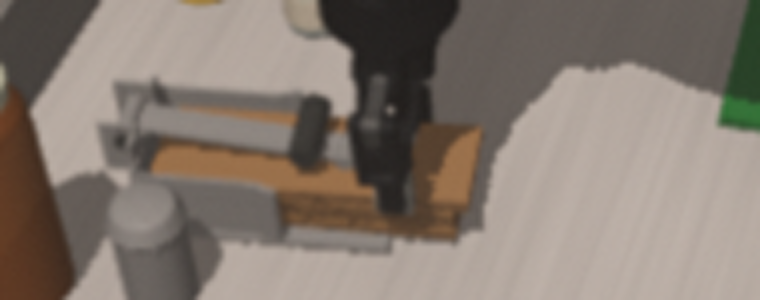

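View pics/w7.png

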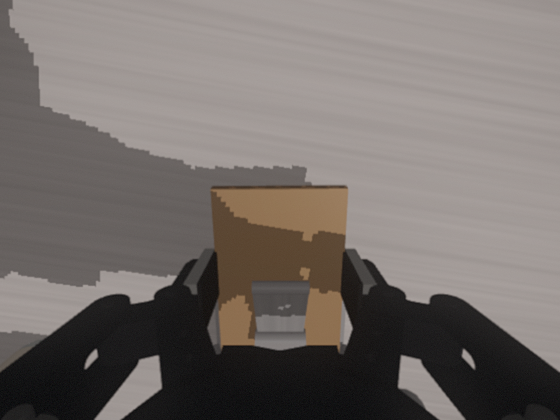

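```bash
python3 - <<'E'
from h import *
from plant import robot
u=np.array([np.cos(np.radians(9.6)),np.sin(np.radians(9.6)),0])
H=np.array([.5770,.0195,.1006])
g=robot.line_to(H+.008*u,vel=.02,guard=7); o=robot.observe(); print(g,(o['tool_pos']-H)@u,o['tool_pos'][2],o['ft_force'],o['gripper_width'],o['time'])
cv2.imwrite('pics/w8.png',robot.grab_frame('wrist'))
im=robot.grab_frame('side'); cv2.imwrite(f'pics/s8.png',crop(im,140,205,190,75,4))
E
```

```text
True -0.0005646151001028782 0.1001683887117587 [-0.48505875 -0.38401576  2.27138897] 0.057947820932142444 16.0083
```

View pics/s8.png

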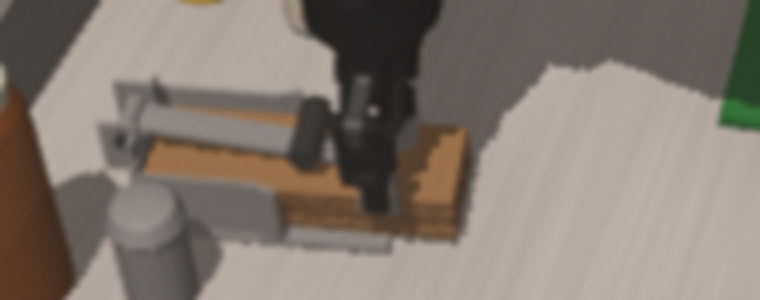

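View pics/w8.png

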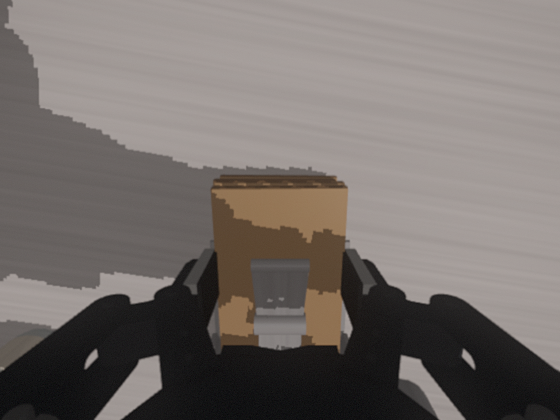

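```bash
python3 - <<'E'
from h import *
from plant import robot
u=np.array([np.cos(np.radians(9.6)),np.sin(np.radians(9.6)),0])
H=np.array([.5770,.0195,.1005])
for k in range(2):
    g=robot.line_to(H+.008*u,vel=.015,guard=8); o=robot.observe(); print(g,(o['tool_pos']-H)@u,o['tool_pos'][2],o['ft_force'],o['ft_force']@u,o['gripper_width'],o['time'])
im=robot.grab_frame('wrist');cv2.imwrite('pics/w9.png',crop(im,190,160,180,100,4))
E
```

```text
True -0.0003129507071532693 0.1001568690911877 [ 0.04594195 -1.07058863  4.08838428] -0.13324213903646112 0.05819234823840475 16.3833
True -0.000209716279134771 0.1001366128429931 [ 0.25859227 -0.18120877  4.91166746] 0.22475099798250078 0.05777315543148348 16.6333
```

View pics/w9.png

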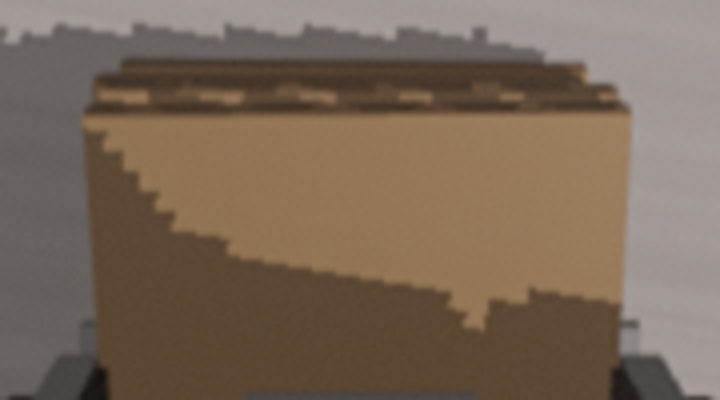

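```bash
python3 - <<'E'
from h import *
from plant import robot
import pickle
u=np.array([np.cos(np.radians(9.6)),np.sin(np.radians(9.6)),0])
H=np.array([.5770,.0195,.1005])
robot.set_gripper(.078); robot.pause(.2); o=robot.observe(); print(o['tool_pos'],o['ft_force'],o['gripper_width'])
robot.line_to(np.r_[o['tool_pos'][:2],.20],vel=.1)
robot.line_to(H-.10*u+[0,0,.1495],vel=.15)
robot.set_gripper(0.0)
robot.pause(.2)
c=robot.get_calibration('wrist'); pickle.dump(c,open('w10.pkl','wb')); im=robot.grab_frame('wrist'); cv2.imwrite('pics/w10.png',im)
im=robot.grab_frame('side'); cv2.imwrite('pics/s10.png',im); cv2.imwrite('pics/s10c.png',crop(im,140,205,190,75,4)); print(robot.observe()['time'],robot.observe()['gripper_width'])
E
```

```text
[0.57659058 0.01971548 0.09978485] [ 1.01156475 -0.12652285 -0.5741393 ] 0.07786046673573424
20.275 -0.00020246921120172564
```

View pics/s10c.png

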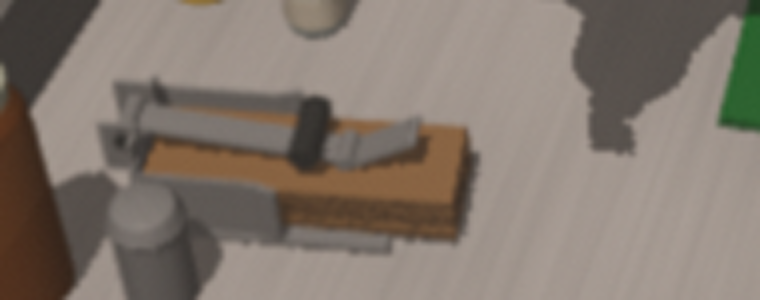

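View pics/w10.png

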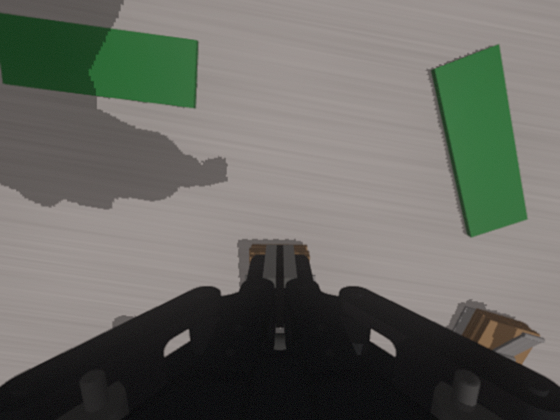

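```bash
python3 - <<'E'
from h import *
from plant import robot
u=np.array([np.cos(np.radians(9.6)),np.sin(np.radians(9.6)),0])
H=np.array([.5770,.0195,.1075])
robot.line_to(H-.085*u,vel=.15)
robot.pause(.2)
for gd in (4,7,10):
    g=robot.line_to(H-.042*u,vel=.02,guard=gd); o=robot.observe(); print(g,(o['tool_pos']-H)@u,o['tool_pos'][2],o['ft_force'],o['ft_force']@u,o['time'])
im=robot.grab_frame('side'); cv2.imwrite('pics/s11c.png',crop(im,140,205,190,75,4))
E
```

```text
True -0.051606255657591416 0.10694261877677266 [-0.5623182  -0.71432651 -0.19876606] -0.6735708518466635 23.1083
True -0.051433360786031654 0.1061371056279404 [-0.12620089  0.72179323 -0.05321146] -0.004061028421842799 23.35
True -0.051139966620456376 0.10539881330272154 [-0.12975342 -0.21403657 -0.22699661] -0.16363096837323177 23.6083
```

View pics/s11c.png

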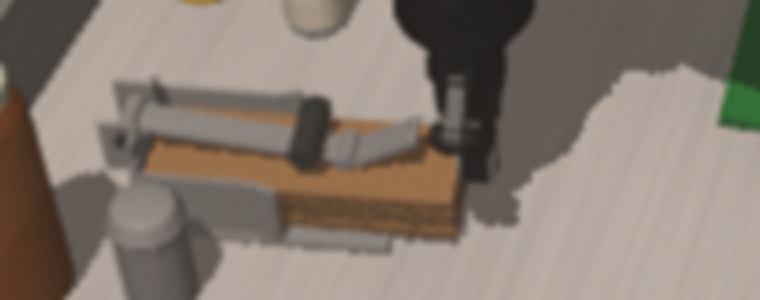

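```bash
python3 - <<'E'
from h import *
from plant import robot
import pickle
u=np.array([np.cos(np.radians(9.6)),np.sin(np.radians(9.6)),0])
p=robot.observe()['tool_pos']
robot.line_to(p-.03*u,vel=.08); robot.line_to(p-.03*u+[0,0,.17],vel=.2)
robot.move_pose([.40,-.25,.32],[180,0,9.6-180]); robot.pause(.2)
im=robot.grab_frame('top'); cv2.imwrite('pics/t12.png',im); cv2.imwrite('pics/t12c.png',crop(im,200,105,80,100,6))
im=robot.grab_frame('side'); cv2.imwrite('pics/s12.png',im); cv2.imwrite('pics/s12c.png',crop(im,140,205,190,75,4))
print(robot.observe()['time'])
E
```

```text
26.5583
```

View pics/t12.png

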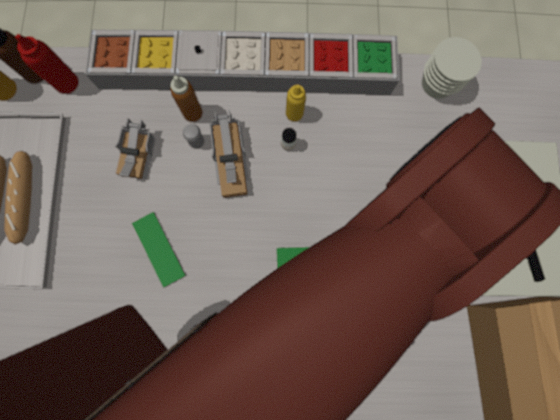

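View pics/t12c.png

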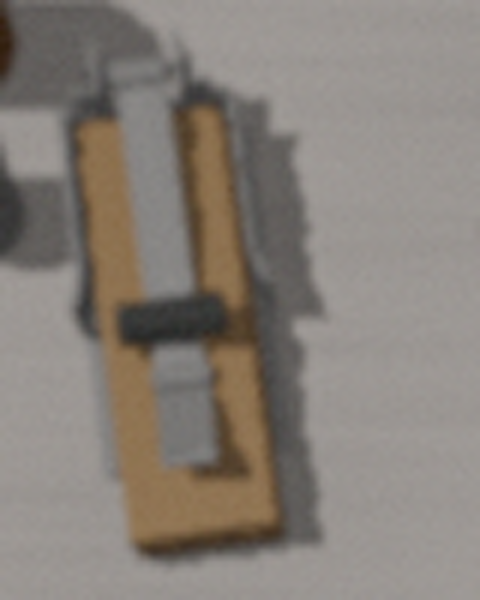

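View pics/s12c.png

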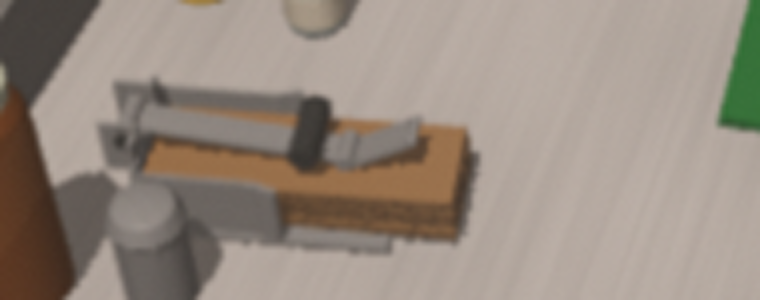

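```bash
python3 - <<'E'
from plant import robot
robot.job_done(); print(robot.observe()['time'])
E
```

```text
the job is handed in; nothing more can be done
the job is handed in; nothing more can be done
```

I picked up the loose 180 mm board across its width and slid it in level under the long dispenser's weighted arm to the back stop. After letting go, I pushed its front end again with the closed fingertips. The job was handed in at about 26.6 s of the 56 s allowed.

**Last checks:**
- **Fully home:** I repeated the fingertip push at guards of 4, 7 and 10 N. Each time the fingers stopped within 0.5 mm of where the camera measurements put a board that is fully home.
- **Pile and arm:** the last side and top pictures show four boards flush and square in the dispenser, with the arm resting down on the new one.
- **Other objects:** the short dispenser, bottles, dredger, jar and left green board look unchanged. The robot hid the tongs, the orange board and part of the other green board in the last top picture, so those were not rechecked; it did not work near them.

**What disagreed:**
- **Camera positions:** the top and wrist cameras differed by 2 to 5 mm. I used the wrist values, and the stop contact agreed with them.
- **First contact with the stop:** during the first push the force check tripped partly on downward pressure against the pile, so I did not count it as proof of contact. The later fingertip push is what confirmed it.

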